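Wind the counter's bell timer and set it to the red tab

ROBOT

A 6-joint arm with a two-finger parallel gripper is mounted at the origin on the work surface. World frame = base frame: x ahead of the robot, y to its left, z up, the work surface at z = 0. Lengths are in m, angles in rad, forces in N, time in s.
With the tool pointing down it reaches from about 0.25 to 0.775 m from the base axis. Payload 4 kg.
Tool frame: the origin (TCP) lies at the centre of the arm's flange, where the gripper is bolted on; the fingertips stand 199 mm ahead of it and the grasp point (between the pads) lies 180 mm ahead of it; z points along the fingers, y is the line along which they close (so a half turn about z gives the same grasp; the last joint's range is limited). The gripper opens to 94 mm and grips with 3 to 60 N. Pads are 16 mm wide; open, the fingers measure 119 mm over their backs; the gripper's body (75 mm by 177 mm) begins 78 mm behind the grasp point.
Start: joints at [1.18, 0.087, 1.371, -0, 1.684, -0.103], TCP at [0.156, 0.527, 0.405] pointing down, gripper open.
Joint ranges: [-3.1, 3.1], [-0.76, 2.03], [0.27, 2.55], [-1.08, 4.22], [0.17, 2.65], [-2.57, 2.57]. Speed limits (rad/s): [2.79, 2.79, 3.14, 3.14, 3.14, 3.14].

INTERFACE

Orientations are given as [roll, pitch, yaw] about the fixed x, y, z axes, in that order (R = Rz(yaw) Ry(pitch) Rx(roll)).
In Python, from bench import robot, eyes, models gives the robot as it stands.
- The arm moves only by the tool step_arm, never from a script. Its argument "commands" is a list that holds one entry, the list of rows, each a list of 7 numbers: the shift along the tool's x, y, z in mm, then the turn, a rotation vector about the tool's x, y, z in rad, then the finger opening in mm, from 0 to 94. In form: [[[tx, ty, tz, wx, wy, wz, gripper], ...]]. A call has 1 to 20 rows; each row shifts and turns the commanded pose from where the row before left it, along the tool's axes as they then stand; what a row does not reach is not made up. A row lasts 1/8 s, in which the tool goes at most 62.5 mm and 10.7 degrees, less where a joint would pass 70% of its speed; a pose out of reach is approached as far as the arm can. A call is refused whole if a number of a shift passes 62.5 or a number of a turn 0.188, either way. A call with a gripper value outside its range is refused whole. The fingers move at their own pace and stop on an object; the grip force is fixed at half the most. Time passes only in rows, so rows that do not move let the fingers close. It gives the time, the measured TCP pose, the force, the opening and the grip force at its end, in the units of the state.
- robot.get_obs(): the state, without advancing time (a new reading comes with each control period).
- eyes.snapshot(name): name is "scene" or "top" or "wrist"; returns a dict with "color" (420x560x3 uint8, red, green, blue), "camera_matrix" (3x3 intrinsics, pixels), "D" ([k1, k2, p1, p2, k3] as OpenCV has them; the pictures are not rectified), "eye" and "rotation" of the camera in the world; the wrist camera has in their place "tool_from_camera" (4x4, takes a point from camera to tool coordinates, whose origin is the TCP and whose axes are the flange's). Camera axes: x right, y up, looking along -z (the intrinsics and any distortion apply to the point x, -y, -z); pixel columns grow to the right and rows downward; lengths in m; the calibration is good to about 2 mm. A picture is of the moment at which its call begins: read the wrist's pose just before it. There is no depth.
- robot.close_job(): hands the job in; it is judged then, once.
Trained networks look in a picture, given as the dict that the camera call returned (one of the last four; its "shot" number tells which), for a name from the list of things; names that differ only in an ending like _2 or _b are one class to them, and where a whole thing is asked for, a point or a joint stands for the part that bears it (a point fixed in the world has none). Each returns a list of dicts, best first, with "confidence" (0 to 1); they miss things now and then, are a little off and sometimes report something else, mostly with a low value. They report only what shows in the picture. A call takes as long as a camera call.
- models.masks_of(picture, query): "mask" (420x560 bool, what is visible of it) and "xy" ([column, row] in pixels, amid what is visible of it).
- models.tip_of(picture, query): "xy" ([column, row] in pixels: a listed point, or the origin of a listed thing).
The state is a dict: "time": time; "joint_positions": joint angles; "qvel": joint speeds; "joint_torque": joint torques, N m; "tool_pos": TCP position; "ee_rot": TCP orientation; "wrist_force": force on the tool from outside, world axes, zero at the start; "wrist_torque": the same for the moment, N m; "width": finger opening in m; "finger_force": force on a finger pad.
Only numpy, scipy, OpenCV 4.12 (cv2) and the standard library are available. Lean on these libraries where they do the work, as an engineer would, in place of code of your own. Each camera call takes 0.05 s, during which the arm holds its last target. There are 200 camera calls.

TASK

Wind the bell timer clockwise by its knob, past the blue top mark, until it comes firmly up against its stop, and hold it there about half a second without forcing it. Then turn it back down until its yellow pointer stands at the red tab, and let go; leave the tab and the other things on the counter where they are.

Things in the scene. Friction and masses are not known exactly. Their poses are not given: they have to be found in the camera images.
- timer: bell timer screwed to the counter: round steel can, white dial face up, foot 156 mm across, can 136 mm across, face 45 mm above the counter, minute ticks every 6 degrees. Origin on the counter under the dial's axis; z up along the axis, x towards the top mark. Clockwise seen from above winds up, anticlockwise brings it down. Its end stop is hidden and differs from timer to timer: it can only be felt.
- top_mark (a point): the wide blue bar of the face (18 x 5 mm), the top mark; this point is 43 mm from the axis, on the face. The hidden end stop lets the pointer go 0.1 to 0.7 rad clockwise past it.
- pointer (a point): tip of the yellow pointer on the black dial disc (disc 72 mm across, its top 50 mm above the counter); 43 mm from the axis, 49 mm above the counter. It starts 0.06 to 1.2 rad anticlockwise of the top mark. The disc turns with a light drag of 0.06 N m and stays where it is left.
- tab_tip (a point): inner end of the red tab clipped on the rim (25 mm long radially, 5 mm wide, top 49 mm above the counter), which marks the minutes to set; this point is 43 mm from the axis, 49 mm above the counter, so the pointer tip meets it when set. It lies 0.3 to 0.75 rad anticlockwise of the top mark.
- knob_grip (a point): middle of the grip of the black bar-shaped knob that turns the dial: a bar 60 mm long (along the pointer's direction), 14 mm thick, underside 52 mm and top 86 mm above the counter; this point is on the dial's axis, 73 mm above the counter. Pinch it across its 14 mm, fingertips above the disc. It stays in line with the pointer when unloaded.
- knob_end (a point): top edge of the knob's bar at its pointer end, 30 mm from the axis, 86 mm above the counter. The knob drives the disc through a spring of 3.5 N m per rad in its hub: loaded, it runs ahead of the pointer by torque / 3.5; released, it springs back in line. Against the stop, 0.3 to 0.5 N m (0.09 to 0.14 rad ahead) is firm; over 0.6 N m (0.17 rad), either way, is forcing it.
- rest_mark (a point): point carried by the dial disc, where knob_end lies while the knob is unloaded (30 mm from the axis along the pointer's direction, 86 mm above the counter); the two part by 3 mm per 0.1 rad of spring twist.
- jar: bystander: amber glass jar, 60 mm across, 85 mm tall; origin at the middle of its underside.
- cup: bystander: aluminium cup, 72 mm across, 60 mm tall; origin at the middle of its underside.
- spoon: bystander: wooden spoon lying flat, 200 mm long; origin at the middle of its underside.
- mug: bystander: blue mug, 80 mm across, 90 mm tall; origin at the middle of its underside.
- can: bystander: food can, 72 mm across, 100 mm tall; origin at the middle of its underside.
- bowl: bystander: white bowl, 130 mm across, 55 mm tall; origin at the middle of its underside.
- oil: bystander: green bottle, 64 mm across, 200 mm tall; origin at the middle of its underside.

How it is judged:
On the way:
1. the pointer is past the top mark (clockwise) and the knob is held firmly against the stop: spring twisted by over 0.067 rad (knob_end 2 mm from rest_mark, 0.23 N m) (y of pointer in the frame of timer below -0.002 m and x of pointer in the frame of timer above 0.02 m and distance between knob_end and rest_mark above 0.002 m), for 0.2 s.
At the end, for the whole second after the job is handed in: the pointer tip is within 3.5 mm of the red tab's inner end, and the knob is released, unloaded (in line with the pointer, within 1.5 mm at its end) and at rest (horizontal distance between pointer and tab_tip below 0.0035 m and distance between knob_end and rest_mark below 0.0015 m and contact force between the fingers and timer below 0.1 N); the robot touches nothing.
It fails at once if the knob is forced: its spring twisted by over 0.183 rad (0.64 N m; knob_end 5.5 mm from rest_mark) (distance between knob_end and rest_mark above 0.0055 m).
It fails at once if the red tab is shifted by over 3 mm (distance of tab_tip from where it was at the start of the episode above 0.003 m).
It fails at once if one of the other things is moved by over 20 mm (distance of any of jar, cup, spoon, mug, can, bowl, oil from where it was at the start of the episode above 0.02 m).
It also fails if it takes over 58 s, if anything falls off the work surface, if the arm or the gripper's body presses on something with over 40 N, if the wrist force passes 120 N, or if a joint passes its speed limit or range.

## Working session

There is one attempt and no reset: what is moved stays moved. The work goes in short steps, Python scripts to look and compute and a tool call to move; the robot and the scene stay as the last step left them, time stands still between calls to the robot, and variables do not carry over. Pictures are saved under pics/ and viewed, at most 10 in all, crops included, and the job is handed in when it is done.

Besides the shell and the picture viewer there is one more tool, called after "Call:" as name(argument=value, ...) on one line, values as JSON. step_arm: Moves the arm, as the interface text tells. Its arguments: {"type":"object","properties":{"commands":{"type":"array"}},"required":["commands"]}

```bash
mkdir -p pics; cat > h.py <<'E'
import numpy as np, cv2
from scipy.spatial.transform import Rotation as R
from bench import robot, eyes, models
def snap(n):
    o=robot.get_obs(); p=eyes.snapshot(n)
    if n=="wrist":
        T=np.eye(4); T[:3,:3]=R.from_euler('xyz',o['ee_rot']).as_matrix(); T[:3,3]=o['tool_pos']
        C=T@np.array(p['tool_from_camera']); p['E'],p['Q']=C[:3,3],C[:3,:3]
    else: p['E'],p['Q']=np.array(p['eye']),np.array(p['rotation'])
    return p
def atz(p,xy,z):
    u=cv2.undistortPoints(np.array([[xy]],float),np.array(p['camera_matrix'],float),np.array(p['D'],float))[0,0]
    d=p['Q']@np.array([u[0],-u[1],-1]); return p['E']+d*(z-p['E'][2])/d[2]
def save(p,n,crop=None,s=1):
    im=p['color'][...,::-1]
    if crop: a,b,c,d=crop; im=im[b:d,a:c]
    cv2.imwrite('pics/'+n,cv2.resize(im,None,fx=s,fy=s))
Z=dict(timer=0,top_mark=.045,pointer=.049,tab_tip=.049,knob_grip=.073,knob_end=.086,rest_mark=.086)
def pts(p,names=Z):
    for n in names:
        for r in models.tip_of(p,n)[:1]: print(n,np.round(r['xy'],1),round(r['confidence'],2),np.round(atz(p,r['xy'],Z[n])*1000,1))
E
python3 - <<'E'
from h import *
o=robot.get_obs(); print({k:np.round(v,3) for k,v in o.items()})
for n in ('top','scene'):
    p=snap(n); save(p,n+'.png'); print(n,p['E']); pts(p)
    if n=='top':
        for b in 'jar cup spoon mug can bowl oil'.split():
            for r in models.tip_of(p,b)[:1]: print(b,np.round(atz(p,r['xy'],0),3),round(r['confidence'],2))
E
```

```text
{'time': np.float64(0.0), 'joint_positions': array([ 1.18 ,  0.088,  1.372,  0.   ,  1.684, -0.103]), 'qvel': array([ 0.001,  0.   ,  0.   , -0.001,  0.003,  0.   ]), 'joint_torque': array([ 0.0000e+00, -3.4019e+01, -3.0242e+01,  7.2000e-02,  3.3000e-02,
       -0.0000e+00]), 'tool_pos': array([0.156, 0.527, 0.403]), 'ee_rot': array([-3.139, -0.   ,  2.854]), 'wrist_force': array([-0.138,  0.061, -0.421]), 'wrist_torque': array([-0.014, -0.01 , -0.053]), 'finger_force': np.float64(0.0), 'width': np.float64(0.094)}
top [ 0.49777528 -0.01064097  1.57123398]Traceback (most recent call last):
  File "<stdin>", line 4, in <module>
  File "h.py", line 21, in pts
    for r in models.tip_of(p,n)[:1]: print(n,np.round(r['xy'],1),round(r['confidence'],2),np.round(atz(p,r['xy'],Z[n])*1000,1))
                                                                                                   ~~~^^^^^^^^^^^^^^^^
  File "h.py", line 13, in atz
    d=p['Q']@np.array([u[0],-u[1],-1]); return p['E']+d*(z-p['E'][2])/d[2]
                                                                      ~^^^
IndexError: invalid index to scalar variable.
```

```bash
python3 - <<'E'
from h import *
for n in ('top','scene'): p=eyes.snapshot(n); print(p['rotation'],p['eye'])
E
```

```text
[ 0.03502792  0.00400928 -1.56588645] [ 0.49777528 -0.01064097  1.57123398]
[ 0.59658611 -0.00218347  1.74114635] [1.5579303  0.17741554 1.57857082]
```

View pics/top.png

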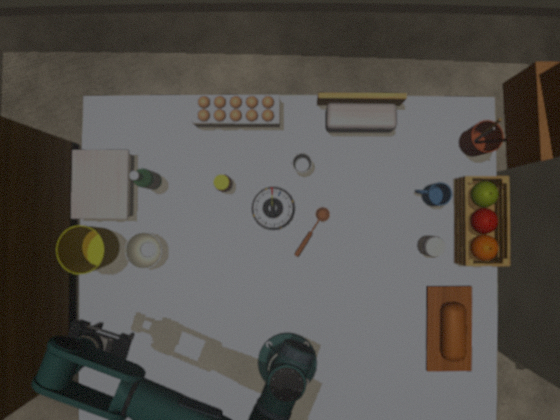

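The top view shows the timer at (272,208), jar at (222,183), cup at (302,164), and the spoon at (312,232). The arm is at bottom left and the base at about (287,360).

```bash
sed -i "s/np.array(p\['rotation'\])$/R.from_euler('xyz',p['rotation']).as_matrix()/" h.py
python3 - <<'E'
from h import *
for n in ('top','scene'):
    p=snap(n); pts(p)
    for b in 'jar cup spoon mug can bowl oil'.split():
            for r in models.tip_of(p,b)[:1]: print(b,np.round(atz(p,r['xy'],0),3),round(r['confidence'],2))
E
```

```text
timer [272.4 207. ] 0.74 [544.9  53.1   0. ]
top_mark [278.2 195.4] 0.78 [583.6  31.5  45. ]
pointer [268.7 193.3] 0.58 [590.5  64.1  49. ]
knob_grip [269.6 207.1] 0.55 [542.3  59.6  73. ]
knob_end [270.7 196.2] 0.51 [578.5  55.5  86. ]
rest_mark [271.5 196.5] 0.92 [577.5  52.8  86. ]
jar [0.636 0.228 0.   ] 0.8
cup [ 0.704 -0.054  0.   ] 0.82
spoon [ 0.46  -0.088  0.   ] 0.87
mug [ 0.603 -0.517  0.   ] 0.74
can [ 0.408 -0.501  0.   ] 0.68
bowl [0.403 0.491 0.   ] 0.82
oil [0.642 0.473 0.   ] 0.95
timer [291.4 226. ] 0.67 [546.3  56.4   0. ]
top_mark [285.8 230.3] 0.88 [596.   43.5  45. ]
pointer [288.6 225.8] 0.67 [578.6  50.4  49. ]
knob_grip [292.  211.2] 0.4 [532.1  54.5  73. ]
knob_end [292.9 221.6] 0.66 [582.9  65.3  86. ]
rest_mark [289.1 221.3] 0.67 [583.9  52.3  86. ]
jar [ 0.624  0.218 -0.   ] 0.83
cup [ 0.706 -0.048  0.   ] 0.93
spoon [ 0.463 -0.076  0.   ] 0.5
mug [ 0.579 -0.521  0.   ] 0.93
can [ 0.408 -0.489  0.   ] 0.77
bowl [0.398 0.505 0.   ] 0.7
oil [0.64  0.485 0.   ] 0.86
```

```bash
cat >> h.py <<'E'
def rel(target):
    o=robot.get_obs(); M=R.from_euler('xyz',o['ee_rot']).as_matrix()
    return np.round(M.T@(np.array(target)-o['tool_pos'])*1000,1), np.round(o['ee_rot'],4), np.round(o['tool_pos'],4)
E
python3 - <<'E'
from h import *
p=snap('wrist'); print(np.round(p['tool_from_camera'],3),p['camera_matrix'],p['D'])
print(rel([.545,.055,.40]))
E
```

```text
[[ 0.     0.968  0.25   0.074]
 [ 1.    -0.     0.     0.001]
 [ 0.001  0.25  -0.968  0.02 ]
 [ 0.     0.     0.     1.   ]] [[303.41136857   0.         279.91496807]
 [  0.         303.41136857 210.08354049]
 [  0.           0.           1.        ]] [0.01142837 0.         0.         0.         0.        ]
(array([-507. , -342.6,    4.7]), array([ 3.1415, -0.    ,  2.8538]), array([0.1561, 0.5274, 0.4047]))
```

Call:
step_arm(commands=[[[-42.25,-28.55,0,0,0,0,94],[-42.25,-28.55,0,0,0,0,94],[-42.25,-28.55,0,0,0,0,94],[-42.25,-28.55,0,0,0,0,94],[-42.25,-28.55,0,0,0,0,94],[-42.25,-28.55,0,0,0,0,94],[-42.25,-28.55,0,0,0,0,94],[-42.25,-28.55,0,0,0,0,94],[-42.25,-28.55,0,0,0,0,94],[-42.25,-28.55,0,0,0,0,94],[-42.25,-28.55,0,0,0,0,94],[-42.25,-28.55,0,0,0,0,94],[0,0,0,0,0,0,94],[0,0,0,0,0,0,94]]])

```text
time: 3.5
tool_pos: [0.5448, 0.0551, 0.4045]
ee_rot: [3.141, -0.001, 2.854]
wrist_force: [-0.2, -0.7, -0.3]
width: 0.094
finger_force: 0.0
```

```bash
python3 - <<'E'
from h import *
p=snap('wrist'); save(p,'w1.png',(140,60,420,300),2); pts(p); print(rel([.545,.055,.40]))
E
```

```text
top_mark [274.8 230.2] 0.87 [579.7  39.3  45. ]
pointer [291.4 227.6] 0.84 [580.9  59.2  49. ]
tab_tip [289.5 228. ] 0.52 [580.8  56.9  49. ]
knob_grip [273.9 199.9] 0.69 [538.7  51.1  73. ]
knob_end [286.8 228.4] 0.96 [568.7  56.3  86. ]
rest_mark [284.5 230.8] 0.8 [570.5  53.3  86. ]
(array([-0.5, -0.5,  5. ]), array([3.1414e+00, 4.0000e-04, 2.8549e+00]), array([0.5447, 0.0556, 0.405 ]))
```

View pics/w1.png

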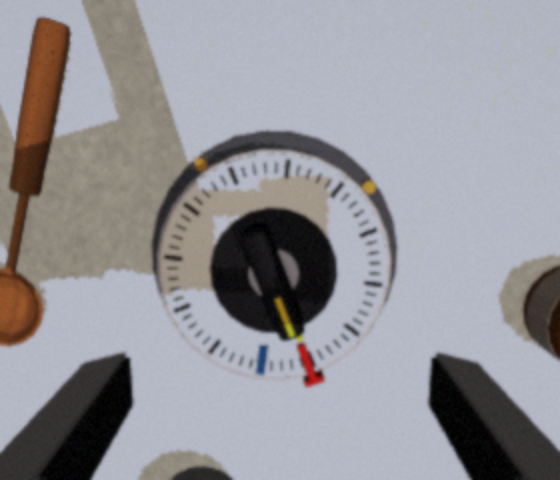

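The crop (scale 2, offset 140,60) shows the dial centred around (274,265). The yellow pointer tip at (299,341) stands almost at the red tab's inner end (301,347), and the blue mark is clockwise of both at (263,360). Spoon and jar are clear of the fingers.

```bash
cat >> h.py <<'E'
from scipy.optimize import least_squares
def rect(p,z,c,half=80,s=4):
    n=2*half*s; src=[];dst=[]
    for dx in (-half,half):
        for dy in (-half,half):
            P=np.array([c[0]+dx/1000,c[1]+dy/1000,z]); q=p['Q'].T@(P-p['E']); q=q*[1,-1,-1]
            uv=cv2.projectPoints(q[None],np.zeros(3),np.zeros(3),np.array(p['camera_matrix']),np.array(p['D']))[0][0,0]
            src.append(uv); dst.append([half*s+dx*s,half*s-dy*s])   # col=+x, row=-y
    H=cv2.getPerspectiveTransform(np.float32(src),np.float32(dst))
    return cv2.warpPerspective(p['color'],H,(n,n),flags=cv2.INTER_CUBIC)
def xy(pix,half=80,s=4): pix=np.atleast_2d(pix); return np.c_[(pix[:,0]-half*s)/s,(half*s-pix[:,1])/s]
def masks(im):
    h=cv2.cvtColor(im,cv2.COLOR_RGB2HSV); H,S,V=[h[...,i].astype(int) for i in range(3)]
    return dict(dark=(V<70),red=((H<8)|(H>172))&(S>150)&(V>80),yel=(H>20)&(H<36)&(S>140)&(V>90),blue=(H>95)&(H<125)&(S>110)&(V>50))
def disc(im):
    m=masks(im)['dark'].astype(np.uint8); n,l,st,ce=cv2.connectedComponentsWithStats(m)
    yy,xx=np.mgrid[:im.shape[0],:im.shape[1]]
    m=((m>0)&(np.hypot(yy-320,xx-320)<4*50)).astype(np.uint8)
    c=max(cv2.findContours(m,cv2.RETR_EXTERNAL,cv2.CHAIN_APPROX_NONE)[0],key=cv2.contourArea)[:,0]
    q=xy(c); f=least_squares(lambda v:np.hypot(*(q-v[:2]).T)-v[2],[*q.mean(0),36],loss='soft_l1',f_scale=.4)
    return f.x
E
python3 - <<'E'
from h import *
p=snap('wrist'); c0=(.543,.053)
im=rect(p,.05,c0); d=disc(im); print('disc',d); c=np.array(c0)+d[:2]/1000
for z in (.045,.049):
    im=rect(p,z,c); cv2.imwrite('pics/r%d.png'%(z*1000),im[...,::-1])
    for k,m in masks(im).items():
        if k=='dark': continue
        ys,xs=np.nonzero(m); q=xy(np.c_[xs,ys]); r=np.hypot(*q.T); q=q[r<75]; r=r[r<75]
        if len(q): print(z,k,len(q),'centroid ang',np.arctan2(*q.mean(0)[::-1]),'r',np.percentile(r,[1,50,99]).round(1))
print(c)
E
```

```text
disc [-3.76423681  0.26234869 34.85818122]
0.045 red 2232 centroid ang 0.05269242885917214 r [48.3 63.4 73.4]
0.045 yel 1971 centroid ang 0.38313511104446496 r [17.1 32.8 72.4]
0.045 blue 982 centroid ang -0.4172502086337457 r [46.7 54.9 63. ]
0.049 red 2183 centroid ang 0.05754299990678182 r [47.1 62.  71.9]
0.049 yel 1924 centroid ang 0.43294375695422965 r [16.1 31.6 72.2]
0.049 blue 960 centroid ang -0.4183559837437637 r [45.3 53.5 61.4]
[0.53923576 0.05326235]
```

View pics/r49.png

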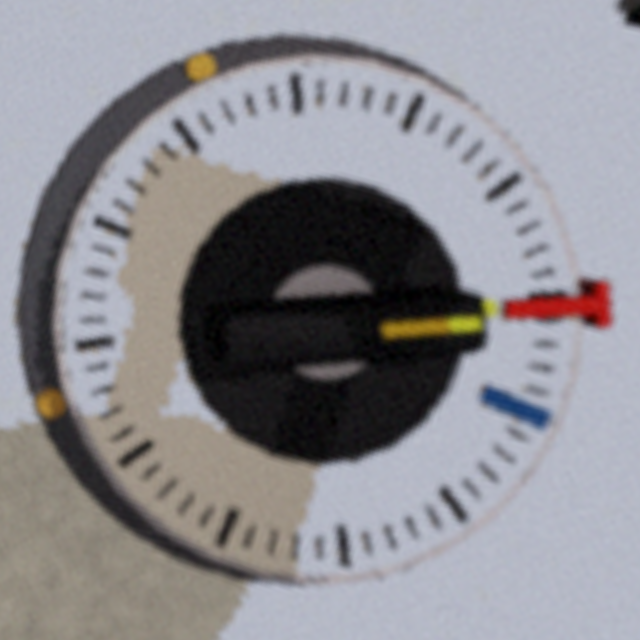

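The rectified view, centred on the disc, shows the pointer tip at (498,308), the tab's inner end at (503,310), and the blue mark centred at (516,407). From these the pointer is at ≈+0.066 rad, the tab at ≈+0.057 and the top at ≈−0.418. The tab–top gap of 0.475 is within range. The pointer starts almost at the tab, so my grip yaw gives a return reference.

Call:
step_arm(commands=[[[3.9,-3.3,16,0,0,0,94],[0,0,18,0,0,-0.088,70],[0,0,18,0,0,-0.088,50],[0,0,18,0,0,-0.088,50],[0,0,17,0,0,-0.088,50],[0,0,17,0,0,0,50],[0,0,0,0,0,0,50],[0,0,0,0,0,0,50]]])

```text
time: 4.95
tool_pos: [0.5406, 0.0529, 0.3013]
ee_rot: [3.142, 0.001, -3.078]
wrist_force: [0.5, -0.2, 0.2]
width: 0.05
finger_force: 0.0
```

```bash
python3 - <<'E'
from h import *
p=snap('wrist'); save(p,'w2.png'); pts(p,['knob_grip','knob_end','pointer','tab_tip','top_mark']); print(rel([.54,.0535,.256]))
c0=(.54,.0535); im=rect(p,.05,c0); print('disc',disc(im)); cv2.imwrite('pics/r2.png',im[...,::-1])
E
```

```text
knob_grip [279.5 234.2] 0.73 [539.1  53.7  73. ]
knob_end [278.8 281.2] 0.96 [569.6  55.2  86. ]
pointer [279.5 273.7] 0.71 [582.1  56.4  49. ]
tab_tip [280.9 271.2] 0.73 [579.8  57.4  49. ]
top_mark [257.9 265.5] 0.58 [577.7  37.8  45. ]
(array([ 0.5,  0.6, 45.3]), array([ 3.1416e+00,  1.2000e-03, -3.0775e+00]), array([0.5405, 0.0529, 0.3013]))
disc [ 1.22318846 -0.18481435 36.6350211 ]
```

View pics/w2.png

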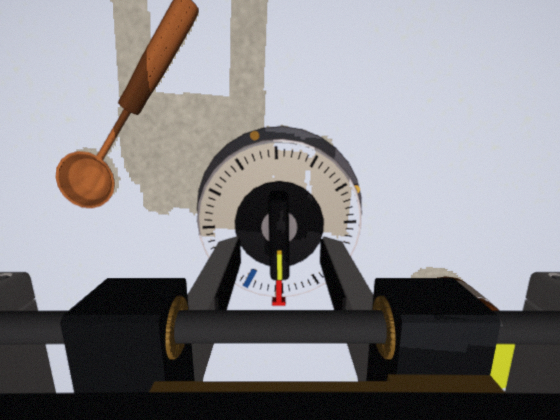

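View pics/r2.png

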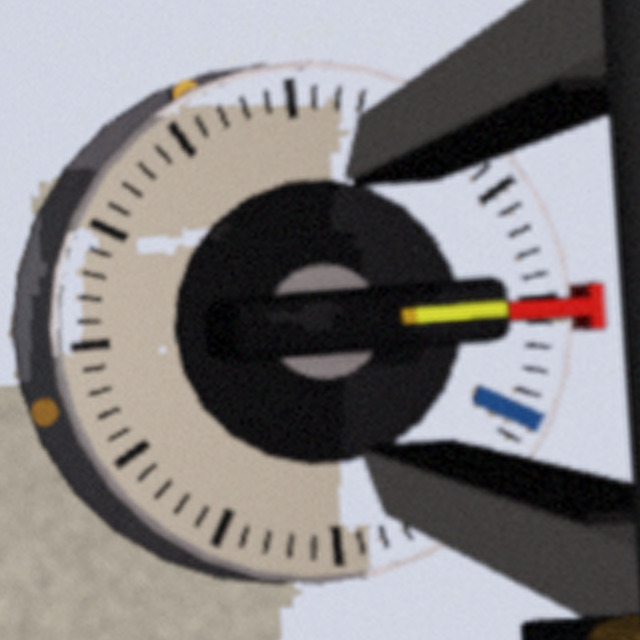

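The knob's bar lies along the image column 279, parallel to the fingers. The disc centre lands at ≈(0.5396, 0.0532), within 1 mm of the tool, and the fingers are clear. I'll descend and then pinch.

Call:
step_arm(commands=[[[0.9,0.4,15,0,0,0,50],[0,0,15,0,0,0,50],[0,0,15,0,0,0,50],[0,0,0,0,0,0,40],[0,0,0,0,0,0,25],[0,0,0,0,0,0,0],[0,0,0,0,0,0,0],[0,0,0,0,0,0,0],[0,0,0,0,0,0,0]]])

```text
time: 6.38
tool_pos: [0.5397, 0.0527, 0.2564]
ee_rot: [-3.14, 0.001, -3.078]
wrist_force: [0.7, -3.8, 2.6]
width: 0.0137
finger_force: 30.0
```

```bash
python3 - <<'E'
from h import *
o=robot.get_obs(); print({k:np.round(o[k],3) for k in ('joint_positions','wrist_force','wrist_torque','tool_pos','ee_rot','width','finger_force')})
E
```

```text
{'joint_positions': array([-0.007,  0.147,  1.605, -0.002,  1.388, -1.641]), 'wrist_force': array([ 0.667, -3.845,  2.582]), 'wrist_torque': array([-0.751,  0.037,  0.013]), 'tool_pos': array([0.54 , 0.053, 0.256]), 'ee_rot': array([-3.140e+00,  1.000e-03, -3.078e+00]), 'width': np.float64(0.014), 'finger_force': np.float64(29.987)}
```

Call:
step_arm(commands=[[[0,0,0,0,0,0.07,0],[0,0,0,0,0,0.07,0],[0,0,0,0,0,0.07,0],[0,0,0,0,0,0.07,0],[0,0,0,0,0,0.07,0],[0,0,0,0,0,0.07,0],[0,0,0,0,0,0.07,0],[0,0,0,0,0,0.02,0],[0,0,0,0,0,0,0],[0,0,0,0,0,0,0]]])

```text
time: 7.62
tool_pos: [0.5397, 0.053, 0.2564]
ee_rot: [3.141, 0.002, 2.696]
wrist_force: [0.8, -3.9, 4.9]
width: 0.0138
finger_force: 30.0
```

```bash
cat > q.py <<'E'
from h import *
o=robot.get_obs(); print(round(float(o['time']),2),'F',np.round(o['wrist_force'],1),'T',np.round(o['wrist_torque'],3),np.round(o['tool_pos'],4),'yaw',np.round(o['ee_rot'],3),round(float(o['finger_force']),1))
E
python3 q.py
```

```text
7.62 F [ 0.8 -3.9  4.9] T [-0.839 -0.16   0.079] [0.5397 0.053  0.2564] yaw [3.141e+00 2.000e-03 2.696e+00] 30.0
```

Call:
step_arm(commands=[[[0,0,0,0,0,0.035,0],[0,0,0,0,0,0.035,0],[0,0,0,0,0,0,0]]])

```text
time: 8.0
tool_pos: [0.5398, 0.0531, 0.2564]
ee_rot: [3.141, 0.002, 2.625]
wrist_force: [0.5, -3.7, 5.3]
width: 0.0138
finger_force: 30.0
```

```bash
python3 q.py
```

```text
8.0 F [ 0.5 -3.7  5.3] T [-0.936 -0.167  0.022] [0.5398 0.0531 0.2564] yaw [3.141e+00 2.000e-03 2.625e+00] 30.0
```

Call:
step_arm(commands=[[[0,0,0,0,0,0.035,0],[0,0,0,0,0,0.035,0],[0,0,0,0,0,0,0]]])

```text
time: 8.38
tool_pos: [0.5398, 0.0532, 0.2564]
ee_rot: [3.141, 0.002, 2.555]
wrist_force: [0.8, -4.4, 5.1]
width: 0.0138
finger_force: 30.0
```

```bash
python3 q.py
```

```text
8.38 F [ 0.8 -4.4  5.1] T [-0.915 -0.107  0.132] [0.5398 0.0532 0.2564] yaw [3.141e+00 2.000e-03 2.555e+00] 30.0
```

Call:
step_arm(commands=[[[0,0,0,0,0,0.02,0],[0,0,0,0,0,0.02,0],[0,0,0,0,0,0,0]]])

```text
time: 8.75
tool_pos: [0.5398, 0.0531, 0.2564]
ee_rot: [3.141, 0.002, 2.515]
wrist_force: [0.9, -4.3, 5.7]
width: 0.014
finger_force: 30.0
```

```bash
python3 q.py
```

```text
8.75 F [ 0.9 -4.3  5.7] T [-0.888 -0.167  0.042] [0.5398 0.0531 0.2564] yaw [3.141e+00 2.000e-03 2.515e+00] 30.0
```

Just noise so far, so I'll carry on.

Call:
step_arm(commands=[[[0,0,0,0,0,0.03,0],[0,0,0,0,0,0.03,0],[0,0,0,0,0,0,0]]])

```text
time: 9.12
tool_pos: [0.5398, 0.0531, 0.2564]
ee_rot: [3.141, 0.002, 2.455]
wrist_force: [1.2, -3.8, 5.3]
width: 0.0134
finger_force: 30.0
```

```bash
python3 q.py
```

```text
9.12 F [ 1.2 -3.8  5.3] T [-0.872 -0.19   0.043] [0.5398 0.0531 0.2564] yaw [3.141e+00 2.000e-03 2.455e+00] 30.0
```

Call:
step_arm(commands=[[[0,0,0,0,0,0.03,0],[0,0,0,0,0,0.03,0],[0,0,0,0,0,0,0]]])

```text
time: 9.5
tool_pos: [0.5398, 0.0532, 0.2564]
ee_rot: [3.14, 0.002, 2.395]
wrist_force: [1.4, -3.3, 5.3]
width: 0.0138
finger_force: 30.0
```

```bash
python3 q.py
```

```text
9.5 F [ 1.4 -3.3  5.3] T [-0.87  -0.213  0.082] [0.5398 0.0532 0.2564] yaw [3.140e+00 2.000e-03 2.395e+00] 30.0
```

Call:
step_arm(commands=[[[0,0,0,0,0,0.03,0],[0,0,0,0,0,0.03,0],[0,0,0,0,0,0,0]]])

```text
time: 9.88
tool_pos: [0.5398, 0.0532, 0.2564]
ee_rot: [3.14, 0.002, 2.336]
wrist_force: [1.0, -3.0, 5.8]
width: 0.0135
finger_force: 30.0
```

```bash
python3 q.py
```

```text
9.88 F [ 1.  -3.   5.8] T [-0.79  -0.247  0.242] [0.5398 0.0532 0.2564] yaw [3.140e+00 2.000e-03 2.336e+00] 30.0
```

Call:
step_arm(commands=[[[0,0,0,0,0,0.02,0],[0,0,0,0,0,0,0]]])

```text
time: 10.12
tool_pos: [0.5398, 0.0532, 0.2564]
ee_rot: [3.14, 0.002, 2.316]
wrist_force: [0.7, -3.9, 5.1]
width: 0.0137
finger_force: 30.0
```

```bash
python3 q.py
```

```text
10.12 F [ 0.7 -3.9  5.1] T [-0.835 -0.281  0.299] [0.5398 0.0532 0.2564] yaw [3.140e+00 2.000e-03 2.316e+00] 30.0
```

Call:
step_arm(commands=[[[0,0,0,0,0,0.025,0],[0,0,0,0,0,0,0]]])

```text
time: 10.38
tool_pos: [0.5398, 0.0533, 0.2564]
ee_rot: [3.14, 0.002, 2.291]
wrist_force: [1.5, -3.8, 5.0]
width: 0.0139
finger_force: 30.1
```

```bash
python3 q.py
```

```text
10.38 F [ 1.5 -3.8  5. ] T [-0.854 -0.285  0.323] [0.5398 0.0533 0.2564] yaw [3.140e+00 2.000e-03 2.291e+00] 30.1
```

```bash
python3 - <<'E'
from h import *
t=[]
for i in range(8):
    p=snap('wrist'); t.append(robot.get_obs()['wrist_torque'][2])
print(np.round(t,3),np.mean(t)); pts(p,['pointer','knob_end','rest_mark','tab_tip','top_mark','knob_grip'])
save(p,'w3.png',(180,100,400,320),2.5)
E
```

```text
[0.37  0.367 0.383 0.31  0.381 0.354 0.367 0.402] 0.36674480224641326
knob_end [279.2 320.8] 0.64 [559.3  30.6  86. ]
rest_mark [283.6 319.2] 0.86 [560.5  33.   86. ]
top_mark [307.3 296.5] 0.89 [580.  37.  45.]
knob_grip [277.4 261.7] 0.97 [538.6  52.6  73. ]
```

View pics/w3.png

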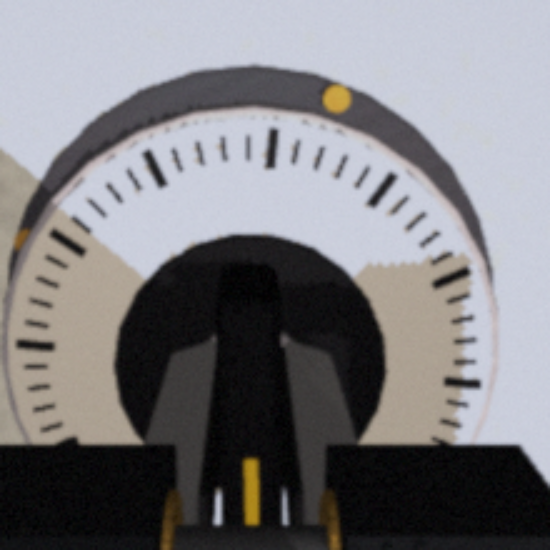

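The knob is wound past the top mark and held at a mean of ≈0.37 N m (firm) for over half a second. In the picture the fingers grip the bar squarely. I'll hold briefly, then turn back 0.92 rad.

Call:
step_arm(commands=[[[0,0,0,0,0,0,0],[0,0,0,0,0,-0.05,0],[0,0,0,0,0,-0.07,0],[0,0,0,0,0,-0.07,0],[0,0,0,0,0,-0.07,0],[0,0,0,0,0,-0.07,0],[0,0,0,0,0,-0.07,0],[0,0,0,0,0,-0.07,0],[0,0,0,0,0,-0.07,0],[0,0,0,0,0,-0.07,0],[0,0,0,0,0,-0.07,0],[0,0,0,0,0,-0.07,0],[0,0,0,0,0,-0.06,0],[0,0,0,0,0,-0.05,0],[0,0,0,0,0,-0.04,0],[0,0,0,0,0,-0.02,0],[0,0,0,0,0,0,0],[0,0,0,0,0,0,0]]])

```text
time: 13.32
tool_pos: [0.5397, 0.0527, 0.2563]
ee_rot: [-3.14, 0.001, -3.073]
wrist_force: [-0.2, -5.4, 5.8]
width: 0.0137
finger_force: 30.0
```

```bash
python3 q.py
```

```text
13.32 F [-0.2 -5.4  5.8] T [-1.055 -0.157 -0.022] [0.5397 0.0527 0.2563] yaw [-3.140e+00  1.000e-03 -3.073e+00] 30.0
```

Call:
step_arm(commands=[[[0,0,0,0,0,0,20],[0,0,0,0,0,0,40],[0,0,0,0,0,0,50],[0,0,0,0,0,0,50],[0,0,0,0,0,0,50],[0,0,-20,0,0,0,50],[0,0,-30,0,0,0,60],[0,0,-40,0,0,0,80],[0,0,-40,0,0,0,94],[0,0,-20,0,0,0,94],[0,0,0,0,0,0,94],[0,0,0,0,0,0,94]]])

```text
time: 14.82
tool_pos: [0.5393, 0.0533, 0.4043]
ee_rot: [3.141, -0.002, -3.072]
wrist_force: [0.8, 0.9, -0.8]
width: 0.0941
finger_force: 0.0
```

```bash
python3 q.py; python3 - <<'E'
from h import *
p=snap('wrist'); pts(p,['pointer','knob_end','rest_mark','tab_tip','top_mark','knob_grip'])
im=rect(p,.049,(.5396,.0532),half=80)
big=rect(p,.049,(.5726,.0552),half=30,s=10)
print(disc(rect(p,.05,(.5396,.0532))))
cv2.imwrite('pics/r4.png',big[...,::-1])
E
```

```text
14.82 F [ 0.8  0.9 -0.8] T [-0.005 -0.019 -0.007] [0.5393 0.0533 0.4043] yaw [ 3.141e+00 -2.000e-03 -3.072e+00] 0.0
pointer [278.  234.5] 0.58 [580.9  55.2  49. ]
knob_end [276.  236.6] 0.95 [570.7  52.6  86. ]
rest_mark [277.4 237.2] 0.91 [571.2  54.1  86. ]
tab_tip [278.9 236. ] 0.69 [582.7  56.3  49. ]
top_mark [263.1 233. ] 0.56 [581.6  37.6  45. ]
knob_grip [277.3 203.9] 0.8 [538.8  51.7  73. ]
[-0.5726819  -0.0992501  34.85094007]
```

View pics/r4.png

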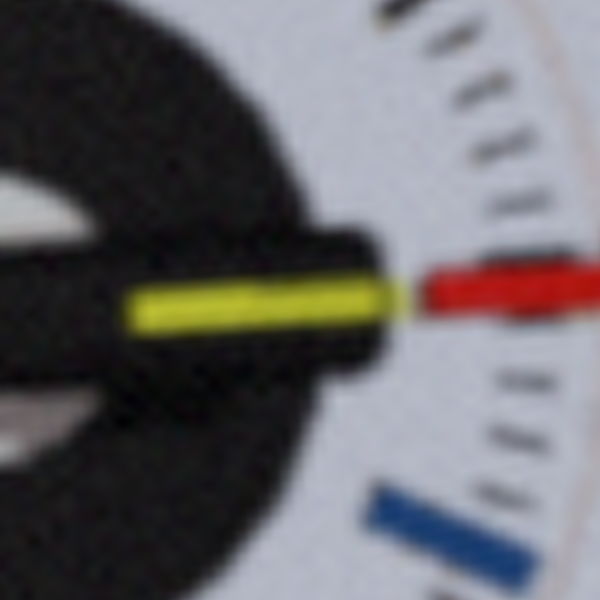

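In the 10 px/mm view the pointer tip at (408,298) points at the red tab's inner end at (425,292). That is about 0.5 mm off sideways and well inside 3.5 mm. The knob is in line with the pointer and the arm is clear.

```bash
python3 -c "
from bench import robot; print(robot.close_job())"
```

```text
the job is handed in; nothing more can be done
None
```

I wound the timer past the blue mark to its stop, held it there at about 0.37 N m for over half a second, then turned it back, released it and handed the job in; by camera the pointer is about 0.5 mm to the side of the red tab's tip, but the hand-in returned no verdict.

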